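# Refit the pulleys of a belt drive from the stack of removed parts

## Task

Put the stripped belt drive back together from the stack of its parts: the small pulley with the D-shaped bore goes on the flatted shaft of the motor, the idler on the thin post of its bracket, and on the thick shaft of the bearing block first the spacer collar and then, on top of it, the large pulley. Keep each part the same way up as it lies, slide it fully home on its shaft and let go; leave the oil bottle and the screw jar standing where they are.

Things in the scene. Friction and masses are not known exactly. Their poses are not given: they have to be found in the camera images.
- collar: Spacer collar, a plain steel ring on the very top of the stack: 34 mm outside, 23 mm bore, 12 mm high. Loose, about 50 g. Origin: centre of its underside, z up along the bore.
- motor_pulley: Small aluminium V-belt pulley, second from the stack's top: 46 mm outside, 20 mm high, flat faces, loose, 70 g. Through bore D-shaped: 18.5 mm round with a flat 5.75 mm from the axis on the +x side, where a small dark dot marks the top face. Origin: centre of underside, z up, x towards the flat.
- idler: Black plastic idler roller with a steel bearing in its middle, third from the top of the stack: 60 mm over its flanges, 22 mm high, round 15 mm bore right through. Loose, about 90 g. Origin: centre of its underside, z up along the bore.
- driven_pulley: Large dark cast V-belt pulley, bottom of the stack, lying on the bench hub up: rim 92 mm outside, 20 mm high; central hub 36 mm in diameter, its top 32 mm above the underside (grip it here; it stands 12 mm above the rim); round 23 mm bore right through. Loose, 0.4 to 0.75 kg. The idler rests on the hub. Origin: centre of underside, z up.
- motor: Grey motor on its end, shaft up, fixed: 88 mm diameter, 85 mm high, terminal box to 61 mm on +y. Pulley seat: 25 mm shoulder 94 mm above origin. Shaft 16 mm, flat 4.5 mm from the axis facing +x; full size to 119 mm, tapered nose to 128 mm. The pulley fits only flat to flat: its x along the motor's x (play about 10 degrees). Origin: centre of underside on the shaft axis, z up.
- spindle: Green cast bearing block on a 100 mm square, 12 mm thick flange, fixed, with the thick plain round shaft standing up: 20 mm diameter. The collar's seat, a 29 mm shoulder, is 48 mm above the origin; shaft full size to 90 mm, tapered nose to 100 mm. On the collar the large pulley's underside comes to 60 mm. Origin: centre of underside on the shaft axis, z up.
- idler_bracket: Steel tensioner bracket, fixed: flat plate 52 mm wide, 8 mm thick, from 26 mm on the -x side of the post to 74 mm on the +x side, where its edge turns up to 26 mm. Thin plain round post, 12 mm; idler seat, a 22 mm shoulder, 20 mm above the origin; post full size to 43 mm, tapered nose to 51 mm. Origin: on the post's axis at the plate's underside, z up.
- oil_bottle: White plastic oil bottle with a paper band, red collar and pointed spout, 52 mm diameter, 140 mm tall, standing loose on the bench, not to be moved. Origin: centre of its underside, z up.
- screw_jar: Low closed glass jar of dark screws with an aluminium lid, 60 mm diameter, 58 mm tall, standing loose on the bench, not to be moved. Origin: centre of its underside, z up.

How it is judged:
At the end, for the whole second after the job is handed in: Collar on the block's shoulder, large pulley hub up on the collar, small pulley on the motor's shoulder with flats matched (0.3 rad), idler on its shoulder: each within 2 mm of its seat, 4 mm of the shaft axis, level to 0.06 rad, at rest; oil bottle and screw jar within 30 mm of their start (z of collar in the frame of spindle between 0.0465 and 0.0505 m and horizontal distance between each of collar, driven_pulley and spindle below 0.004 m and angle between each of collar, driven_pulley, motor_pulley, idler's own z axis and vertical below 0.06 rad and linear speed of each of collar, driven_pulley, motor_pulley, idler below 0.02 m/s and angular speed of each of collar, driven_pulley, motor_pulley, idler below 0.2 rad/s and z of driven_pulley in the frame of spindle between 0.058 and 0.063 m and z of motor_pulley in the frame of motor between 0.0925 and 0.097 m and horizontal distance between motor_pulley and motor below 0.004 m and angle between the x axis of motor_pulley and the x axis of motor, either way round below 0.3 rad and z of idler in the frame of idler_bracket between 0.0185 and 0.023 m and horizontal distance between idler and idler_bracket below 0.004 m and distance of each of oil_bottle, screw_jar from where it was at the start of the episode below 0.03 m and angle between each of oil_bottle, screw_jar's own z axis and vertical below 0.3 rad); the robot touches nothing.
It fails at once if The oil bottle was knocked or moved more than 30 mm (distance of oil_bottle from where it was at the start of the episode above 0.03 m or angle between oil_bottle's own z axis and vertical above 0.3 rad).
It fails at once if The screw jar was knocked or moved more than 30 mm (distance of screw_jar from where it was at the start of the episode above 0.03 m or angle between screw_jar's own z axis and vertical above 0.3 rad).
It also fails if it takes over 120 s, if anything falls off the work surface, if the arm or the gripper's body presses on something with over 40 N, if the wrist force passes 120 N, or if a joint passes its speed limit or range.

## Robot

A 6-joint arm with a two-finger parallel gripper is mounted at the origin on the work surface. World frame = base frame: x ahead of the robot, y to its left, z up, the work surface at z = 0. Lengths are in m, angles in rad, forces in N, time in s.
With the tool pointing down it reaches from about 0.275 to 0.75 m from the base axis. Payload 10.2 kg.
Tool frame: the origin (TCP) lies on the centre line of the jaws, within the pads' length; the fingertips stand 19 mm ahead of it and the grasp point (between the pads) is the TCP; z points along the fingers, y is the line along which they close (so a half turn about z gives the same grasp; the last joint's range is limited). The gripper opens to 85 mm and grips with 20 to 120 N. Pads are 22 mm wide; open, the fingers measure 114 mm over their backs; the gripper's body (76 mm by 85 mm) begins 54 mm behind the grasp point. The pads swing forward as they close: fully open they stand 13 mm farther back than shut.
Start: joints at [-1.365, 0.313, 1.498, -0, 1.331, -0.223], TCP at [0.218, -0.477, 0.25] pointing down, gripper open.
Joint ranges: [-2.94, 2.94], [-0.97, 2.17], [0.19, 2.56], [-1.23, 4.37], [0.02, 3.11], [-2.88, 2.88]. Speed limits (rad/s): [2.39, 2.39, 3.01, 3.14, 3.14, 3.14].

## Interface

Orientations are given as a 3x3 rotation matrix whose columns are the frame's x, y, z axes.
In Python, from station import env gives the robot as it stands.
- The arm moves only by the shell command python3 -m inch 'ROWS'. ROWS is JSON, a list that holds one entry, the list of rows, each a list of 7 numbers: the finger opening in m, from 0 to 0.0854, then the shift along the tool's x, y, z in m, then the turn, a rotation vector about the tool's x, y, z in rad. In form: [[[hand, dx, dy, dz, ax, ay, az], ...]]. A call has exactly 5 rows; each row is the pose to reach, as a shift and turn from the pose commanded when the call began, along the tool's axes at that moment; what a row does not reach only later rows make up. A row lasts 1/8 s, in which the tool goes at most 62.5 mm and 10.7 degrees, less where a joint would pass 70% of its speed; a pose out of reach is approached as far as the arm can. A call with a gripper value outside its range is refused whole. The fingers move at their own pace and stop on an object; the grip force is fixed at half the most. Time passes only in rows, so rows that repeat a pose let the fingers close, or fill a call up. It gives the time, the measured TCP pose, the force, the opening and the grip force at its end, in the units of the state.
- env.observe(): the state, without advancing time (a new reading comes with each control period).
- env.snapshot(name): name is "scene" or "top" or "wrist"; returns a dict with "color" (400x640x3 uint8, blue, green, red), "depth" (400x640 float32, m along the optical axis (not along the pixel's ray), 0 where there is no reading), "vertical_fov" (degrees; the focal length in pixels is half the picture's height over the tangent of half this angle, whatever the lens; pixels are square), "cx", "cy" (the principal point, pixels), "pose" (4x4, takes a point from camera to world coordinates). Camera axes: x right, y down, z forward; pixel columns grow to the right and rows downward; lengths in m; the calibration is good to about 2 mm. The wrist camera is an equidistant fisheye: a pixel r from the principal point sees the ray r / f radians off the axis. A picture is of the moment at which its call begins.
- env.sign_off(): hands the job in; it is judged then, once.
The state is a dict: "time_s": time; "q": joint angles; "qvel": joint speeds; "joint_torque": joint torques, N m; "tool_pos": TCP position; "tool_rot": TCP orientation; "contact_force": force on the tool from outside, world axes, zero at the start; "wrist_torque": the same for the moment, N m; "gripper_width": opening from 0.0 (shut) to 1.0 (fully open); "grip_force": force on a finger pad.
Only numpy, scipy, OpenCV 4.12 (cv2) and the standard library are available. Lean on these libraries where they do the work, as an engineer would, in place of code of your own. Each camera call takes 0.05 s, during which the arm holds its last target. There are 200 camera calls.

## Working session

There is one attempt and no reset: what is moved stays moved. The work goes in short steps, Python scripts to look and compute and a shell command to move; the robot and the scene stay as the last step left them, time stands still between calls to the robot, and variables do not carry over. Pictures are saved under pics/ and viewed, at most 14 in all, crops included, and the job is handed in when it is done.

```bash
mkdir -p pics; ls
cat > h.py <<'E'
import numpy as np, cv2
from station import env
np.set_printoptions(precision=4,suppress=True)
def snap(n,f):
    s=env.snapshot(n); cv2.imwrite('pics/'+f+'.png',s['color']); np.savez('pics/'+f+'.npz',**s); return s
def cloud(s):
    d=s['depth'];h,w=d.shape;f=h/2/np.tan(np.radians(s['vertical_fov'])/2)
    v,u=np.mgrid[:h,:w];x=(u-s['cx'])/f;y=(v-s['cy'])/f
    P=np.stack([x*d,y*d,d,np.ones_like(d)],-1)@np.array(s['pose']).T
    return P[...,:3]
def ray(s,u,v,z):
    h=s['color'].shape[0];f=h/2/np.tan(np.radians(s['vertical_fov'])/2)
    T=np.array(s['pose']);d=T[:3,:3]@np.array([(u-s['cx'])/f,(v-s['cy'])/f,1]);o=T[:3,3]
    return o+d*(z-o[2])/d[2]
def load(f): return dict(np.load('pics/'+f+'.npz'))
E
python3 - <<'E'
from h import *
a=snap('top','top0');b=snap('scene','scene0')
for s in(a,b):print(s['pose'],s['vertical_fov'],s['cx'],s['cy'])
o=env.observe();print(o['time_s'],o['tool_pos'],o['tool_rot'],o['gripper_width'])
E
```

```text
pics
[[-0.0022 -0.9958  0.091   0.4815]
 [-0.9999  0.003   0.0096 -0.0015]
 [-0.0098 -0.091  -0.9958  1.1753]
 [ 0.      0.      0.      1.    ]] 49.437517498889186 318.5831772143 200.6640038266182
[[ 0.8722  0.2984 -0.3875  0.8775]
 [ 0.489  -0.524   0.6974 -0.5584]
 [ 0.0051 -0.7978 -0.603   0.582 ]
 [ 0.      0.      0.      1.    ]] 51.98547048567077 320.605219498554 197.21423602882302
0.1 [ 0.2182 -0.4773  0.2498] [[ 0.9095  0.4157 -0.0002]
 [ 0.4157 -0.9095  0.0012]
 [ 0.0003 -0.0012 -1.    ]] 1.0057508293853819
```

View pics/top0.png

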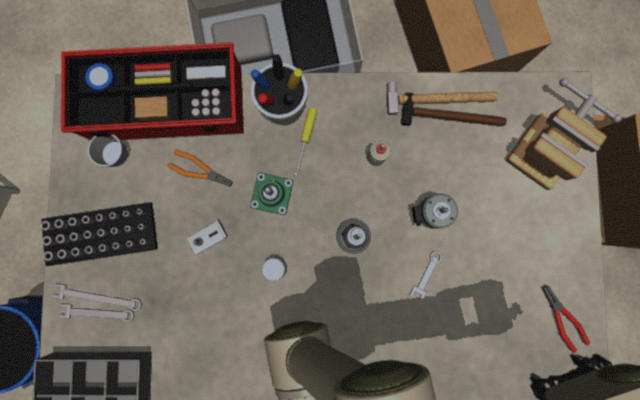

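View pics/scene0.png

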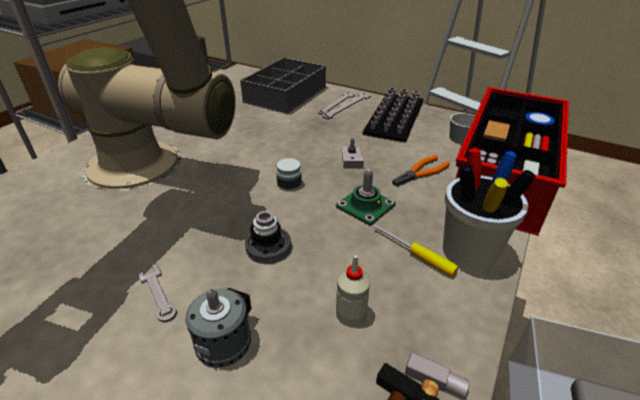

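Top view: stack (353,236), motor (440,210), spindle (271,192), bracket (207,237), bottle (378,152), jar (274,268). The scene view shows the same layout, with the motor's terminal box on its right/far side. Next I'll get coordinates from depth.

Run:
```python
from h import *
s=load('top0');P=cloud(s)
for n,(u,v),r in [('stack',(353,236),20),('motor',(438,210),24),('spindle',(271,192),25),('bracket',(207,237),24),('bottle',(378,152),15),('jar',(274,268),15)]:
    Q=P[v-r:v+r,u-r:u+r].reshape(-1,3);Q=Q[Q[:,2]>0.005]
    print(n,ray(s,u,v,0),'max',Q[:,2].max())
    hist,e=np.histogram(Q[:,2],np.arange(0,.16,.006))
    for c,a in zip(hist,e):
        if c>8:
            m=Q[(Q[:,2]>=a)&(Q[:,2]<a+.006)];print('  z%.3f n%d'%(a,c),((m.max(0)+m.min(0))/2)[:2],np.ptp(m,0)[:2])
c=s['color'];big=np.hstack([cv2.resize(c[y-30:y+30,x-32:x+32],None,fx=6,fy=6,interpolation=cv2.INTER_CUBIC) for x,y in[(438,210),(271,192)]])
b2=np.hstack([cv2.resize(c[y-20:y+20,x-32:x+32],None,fx=6,fy=6,interpolation=cv2.INTER_CUBIC) for x,y in[(353,236),(207,237)]])
cv2.imwrite('pics/crop.png',np.vstack([big,b2])[:600])
```

```text
stack [ 0.4931 -0.0827  0.    ] max 1.1752564990622152
  z0.006 n11 [ 0.4917 -0.0899] [0.0665 0.0854]
  z0.012 n283 [ 0.4931 -0.0816] [0.0902 0.0902]
  z0.018 n210 [ 0.493  -0.0815] [0.0899 0.0901]
  z0.048 n93 [ 0.4913 -0.0843] [0.0591 0.057 ]
  z0.054 n79 [ 0.49   -0.0841] [0.0563 0.0566]
  z0.066 n38 [ 0.4949 -0.0841] [0.0404 0.0431]
  z0.072 n101 [ 0.4936 -0.084 ] [0.0429 0.043 ]
  z0.078 n30 [ 0.496  -0.0858] [0.0326 0.0327]
  z0.084 n54 [ 0.4947 -0.0868] [0.0299 0.03  ]
motor [ 0.5626 -0.313   0.    ] max 1.1752564990622152
  z0.012 n24 [ 0.5551 -0.2806] [0.083  0.0432]
  z0.018 n11 [ 0.5535 -0.2804] [0.0802 0.0356]
  z0.036 n9 [ 0.5482 -0.2628] [0.0652 0.0459]
  z0.042 n23 [ 0.5505 -0.2627] [0.0701 0.0487]
  z0.048 n16 [ 0.5516 -0.2551] [0.0624 0.0364]
  z0.054 n49 [ 0.5551 -0.2613] [0.08   0.0514]
  z0.060 n97 [ 0.5506 -0.2575] [0.0665 0.0439]
  z0.066 n14 [ 0.5541 -0.2661] [0.0739 0.0285]
  z0.072 n31 [ 0.5576 -0.2966] [0.0864 0.0875]
  z0.078 n356 [ 0.5573 -0.2958] [0.0862 0.0886]
  z0.084 n439 [ 0.5582 -0.2945] [0.083  0.0826]
  z0.090 n103 [ 0.56   -0.2965] [0.0475 0.0589
[... 1166 characters left out ...]
5]
  z0.060 n12 [ 0.7    -0.1382] [0.0292 0.0334]
  z0.066 n14 [ 0.7008 -0.1415] [0.032  0.0408]
  z0.072 n9 [ 0.6927 -0.1399] [0.0141 0.0331]
  z0.078 n27 [ 0.7094 -0.1467] [0.049  0.0489]
  z0.084 n81 [ 0.7096 -0.1459] [0.0467 0.0487]
  z0.090 n98 [ 0.71   -0.1468] [0.0434 0.0454]
  z0.096 n35 [ 0.711  -0.1472] [0.0284 0.0328]
  z0.102 n30 [ 0.7098 -0.1472] [0.0227 0.025 ]
  z0.108 n33 [ 0.71   -0.1468] [0.0205 0.0206]
jar [0.408  0.1297 0.    ] max 1.1752564990622152
  z0.036 n39 [0.4092 0.1243] [0.0593 0.0545]
  z0.042 n11 [0.4147 0.1275] [0.0483 0.052 ]
  z0.048 n18 [0.4126 0.125 ] [0.0479 0.0486]
  z0.054 n300 [0.4103 0.127 ] [0.0532 0.0535]
  z0.060 n54 [0.4081 0.1266] [0.0479 0.0533]
```

View pics/crop.png

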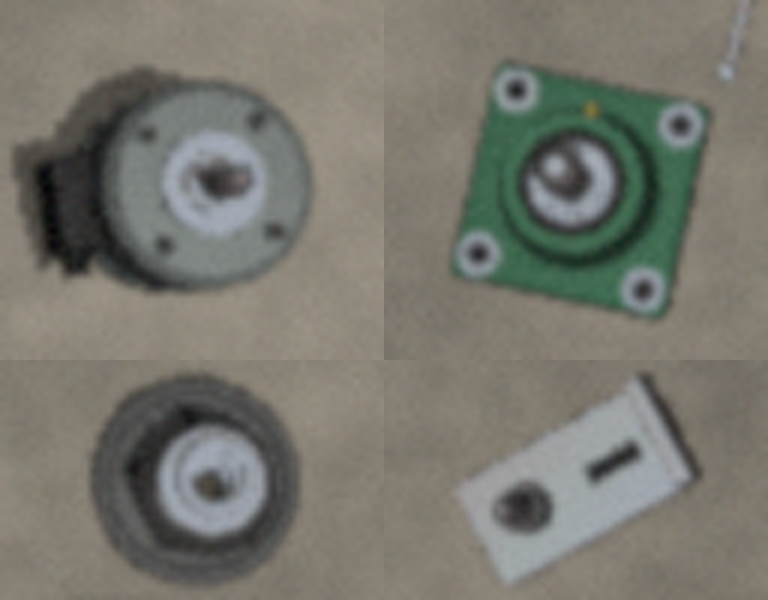

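```bash
cat >> h.py <<'E'
def go(x,y,z,yaw=None):  # yaw: world angle (deg) of tool x axis; prints shift/turn in tool axes
    from scipy.spatial.transform import Rotation as R
    o=env.observe();r=np.array(o['tool_rot']);p=np.array(o['tool_pos'])
    if yaw is None: yaw=np.degrees(np.arctan2(r[1,0],r[0,0]))
    c,s=np.cos(np.radians(yaw)),np.sin(np.radians(yaw))
    G=np.array([[c,s,0],[s,-c,0],[0,0,-1]])
    print('shift',r.T@(np.array([x,y,z])-p),'turn',R.from_matrix(r.T@G).as_rotvec(),'t',round(o['time_s'],2))
E
python3 -m inch '[[[0.085,0.06,-0.035,0,0,0,0],[0.085,0.115,-0.067,0,0,0,0],[0.085,0.17,-0.1,0,0,0,0],[0.085,0.22,-0.13,0,0,0,0],[0.085,0.27,-0.16,0,0,0,0]]]'
python3 -m inch '[[[0.085,0.05,-0.03,0,0,0,0],[0.085,0.1,-0.058,0,0,0,0],[0.085,0.144,-0.082,0,0,0,0],[0.085,0.144,-0.082,0,0,0,0],[0.085,0.144,-0.082,0,0,0,0]]]'
python3 - <<'E'
from h import *
s=snap('wrist','w1');o=env.observe();print(o['tool_pos'],o['tool_rot'],s['vertical_fov'],s['cx'],s['cy'],s['pose'])
r=np.array(o['tool_rot']);T=np.array(s['pose']);print('cam in tool',r.T@(T[:3,3]-o['tool_pos']),r.T@T[:3,:3])
E
```

```text
time_s: 0.72
tool_pos: [0.3973, -0.219, 0.2502]
tool_rot: [[0.91, 0.415, 0.0], [0.415, -0.91, 0.0], [0.0, -0.0, -1.0]]
contact_force: [0.8, -0.2, -0.1]
gripper_width: 0.998
grip_force: 0.0
time_s: 1.35
tool_pos: [0.4931, -0.0867, 0.25]
tool_rot: [[0.909, 0.416, -0.001], [0.416, -0.909, 0.0], [-0.001, -0.0, -1.0]]
contact_force: [-0.8, -1.5, 0.6]
gripper_width: 0.994
grip_force: 0.0
[ 0.4929 -0.0871  0.2501] [[ 0.9098  0.4149 -0.0006]
 [ 0.4149 -0.9098 -0.    ]
 [-0.0005 -0.0002 -1.    ]] 65.70646984690485 321.5086937176879 207.07293464205208 [[ 0.4161 -0.8751 -0.2469  0.5547]
 [-0.9093 -0.401  -0.1113 -0.0576]
 [-0.0016  0.2709 -0.9626  0.3732]
 [ 0.      0.      0.      1.    ]]
cam in tool [ 0.0684 -0.0013 -0.1231] [[ 0.0013 -0.9628 -0.2704]
 [ 1.      0.0017 -0.001 ]
 [ 0.0014 -0.2704  0.9628]]
```

View pics/w1.png

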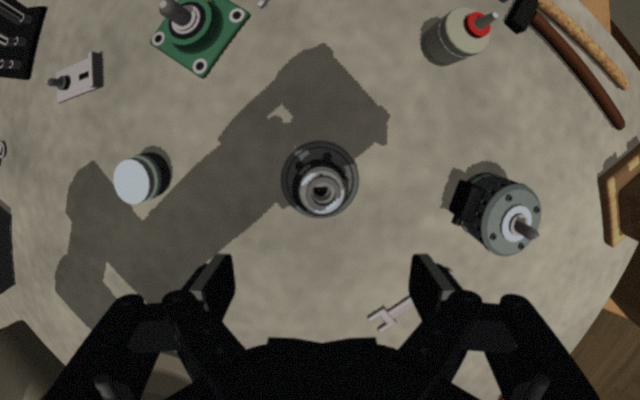

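Wrist view: stack at (321,188) with the collar on top, motor at (510,230), spindle (195,20), bracket (75,80), jar (135,180), bottle (460,35). The fingers are at the bottom of the picture. Next I'll measure the layers from the wrist depth and zoom in on the stack.

```bash
cat >> h.py <<'E'
def wdir(s,u,v):
    h=s['color'].shape[0];f=h/2/np.tan(np.radians(s['vertical_fov'])/2)
    x=np.asarray(u,float)-s['cx'];y=np.asarray(v,float)-s['cy'];r=np.hypot(x,y)+1e-9;t=r/f
    return np.stack([np.sin(t)*x/r,np.sin(t)*y/r,np.cos(t)],-1)
def wcloud(s):
    h,w=s['depth'].shape;v,u=np.mgrid[:h,:w];d=wdir(s,u,v);T=np.array(s['pose'])
    P=(d/d[...,2:])*s['depth'][...,None];Q=P@T[:3,:3].T+T[:3,3];Q[s['depth']<=0]=-1;return Q
def wray(s,u,v,z):
    T=np.array(s['pose']);d=wdir(s,u,v)@T[:3,:3].T;o=T[:3,3];return o+d*((z-o[2])/d[...,2])[...,None]
def layers(s,c,r,zs,tol=.0025):
    Q=wcloud(s);m=np.hypot(Q[...,0]-c[0],Q[...,1]-c[1])<r
    for z in zs:
        k=m&(abs(Q[...,2]-z)<tol);q=Q[k]
        if len(q)<6: print(z,len(q));continue
        (a,b),rad=cv2.minEnclosingCircle(q[:,:2].astype(np.float32)*1000)
        print('z%.3f n%d zmed %.4f c %.4f %.4f r %.1f'%(z,len(q),np.median(q[:,2]),a/1000,b/1000,rad))
E
python3 - <<'E'
from h import *
s=load('w1')
print('stack');layers(s,(.493,-.085),.06,[.02,.054,.074,.086])
print('motor');layers(s,(.557,-.296),.05,[.085,.094,.126])
print('spindle');layers(s,(.609,.137),.035,[.048,.098])
print('post');layers(s,(.479,.33),.014,[.02,.049])
c=s['color'];a=cv2.resize(c[145:225,275:365],None,fx=4.4,fy=6,interpolation=cv2.INTER_CUBIC)
a=cv2.resize(c[145:225,275:365],(540,480),interpolation=cv2.INTER_CUBIC)
cv2.imwrite('pics/c1.png',a)
E
```

```text
stack
z0.020 n1146 zmed 0.0193 c 0.4924 -0.0830 r 46.4
z0.054 n804 zmed 0.0535 c 0.4900 -0.0844 r 30.6
z0.074 n750 zmed 0.0735 c 0.4923 -0.0855 r 23.4
z0.086 n532 zmed 0.0855 c 0.4931 -0.0868 r 17.4
motor
z0.085 n1847 zmed 0.0844 c 0.5557 -0.2962 r 41.5
z0.094 n187 zmed 0.0933 c 0.5562 -0.2971 r 13.0
z0.126 n54 zmed 0.1260 c 0.5560 -0.2972 r 5.6
spindle
z0.048 n201 zmed 0.0478 c 0.6068 0.1367 r 18.1
z0.098 n87 zmed 0.0984 c 0.6064 0.1361 r 6.4
post
z0.020 n76 zmed 0.0199 c 0.4777 0.3308 r 11.3
z0.049 n18 zmed 0.0481 c 0.4778 0.3291 r 4.2
```

View pics/c1.png

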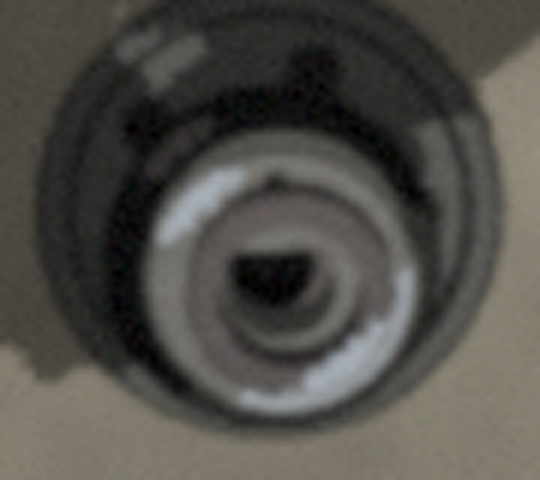

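The crop shows the D bore with its flat and dot near (321,175), so the flat faces roughly along tool +x. The collar centre is at (0.4931,-0.0868), directly under the TCP, so I'll grip the collar now.

```bash
python3 -m inch '[[[0.055,0,0,0.05,0,0,0],[0.055,0,0,0.1,0,0,0],[0.055,0,0,0.14,0,0,0],[0.055,0,0,0.155,0,0,0],[0.055,0,0,0.155,0,0,0]]]'
python3 -m inch '[[[0.02,0,0,0,0,0,0],[0.02,0,0,0,0,0,0],[0.02,0,0,0,0,0,0],[0.02,0,0,0,0,0,0],[0.02,0,0,0,0,0,0]]]'
python3 -m inch '[[[0.02,0,0,-0.02,0,0,0],[0.02,0,0,-0.05,0,0,0],[0.02,0,0,-0.1,0,0,0],[0.02,0,0,-0.1,0,0,0],[0.02,0,0,-0.1,0,0,0]]]'
python3 - <<'E'
from h import *
s=snap('wrist','w2');o=env.observe();print(o['tool_pos'])
layers(s,o['tool_pos'][:2],.025,[.183,.185,.187]);go(.6066,.1364,.195)
print('stack');layers(s,(.493,-.085),.06,[.02,.054,.074])
E
```

```text
time_s: 2.02
tool_pos: [0.4933, -0.087, 0.0955]
tool_rot: [[0.91, 0.415, -0.0], [0.415, -0.91, 0.0], [-0.0, -0.0, -1.0]]
contact_force: [0.3, -1.0, 0.8]
gripper_width: 0.647
grip_force: 0.0
time_s: 2.65
tool_pos: [0.4943, -0.0869, 0.0974]
tool_rot: [[0.909, 0.416, 0.003], [0.416, -0.909, -0.002], [0.002, 0.003, -1.0]]
contact_force: [-2.4, -0.5, 7.6]
gripper_width: 0.363
grip_force: 58.7
time_s: 3.28
tool_pos: [0.4932, -0.0863, 0.1953]
tool_rot: [[0.909, 0.416, 0.0], [0.416, -0.909, -0.0], [0.0, 0.0, -1.0]]
contact_force: [0.1, 0.4, 0.3]
gripper_width: 0.36
grip_force: 59.5
[ 0.493  -0.0862  0.1947]
z0.183 n2080 zmed 0.1833 c 0.4983 -0.0843 r 23.4
z0.185 n1831 zmed 0.1835 c 0.4985 -0.0843 r 23.5
z0.187 n285 zmed 0.1860 c 0.4990 -0.0840 r 23.6
shift [ 0.1959 -0.1552 -0.0003] turn [-0.0009  0.0008 -0.    ] t 3.33
stack
z0.020 n1453 zmed 0.0193 c 0.4924 -0.0828 r 46.4
z0.054 n996 zmed 0.0536 c 0.4900 -0.0846 r 30.4
z0.074 n1903 zmed 0.0736 c 0.4920 -0.0853 r 23.2
```

View pics/w2.png

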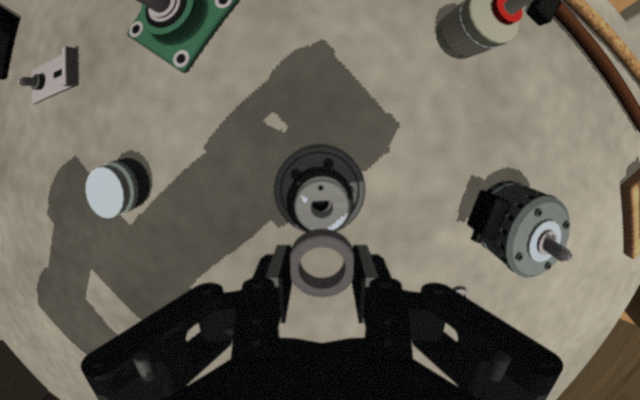

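The collar is held level, with its ring centred at about (321,264) between the pads. The small pulley's dot shows at (320,187). Next I'll find the collar's offset in the tool frame.

```bash
cat >> h.py <<'E'
def held(s,ztop,half,tol=.002):  # extent of held part's top face in tool axes, away from pads
    o=env.observe();r=np.array(o['tool_rot']);Q=(wcloud(s)-o['tool_pos'])@r
    zt=o['tool_pos'][2]-ztop
    k=(abs(Q[...,2]-zt)<tol)&(np.hypot(Q[...,0],Q[...,1])<.05)
    for a in (-.5,-.3,0,.3,.5):
        q=Q[k&(abs(Q[...,1]-a*half)<.001)]
        if len(q): print('y %.4f x %.4f..%.4f mid %.4f'%(a*half,q[:,0].min(),q[:,0].max(),(q[:,0].min()+q[:,0].max())/2))
E
python3 - <<'E'
from h import *
s=load('w2');s={k:v for k,v in s.items()};held(s,.1833,.017)
print(wray(s,321,264,.1833))
E
```

```text
y -0.0085 x -0.0155..0.0147 mid -0.0004
y -0.0051 x -0.0173..0.0158 mid -0.0007
y 0.0000 x -0.0170..0.0166 mid -0.0002
y 0.0051 x -0.0164..0.0154 mid -0.0005
y 0.0085 x -0.0147..0.0141 mid -0.0003
[ 0.494  -0.0845  0.1833]
```

```bash
python3 -m inch '[[[0.02,0.045,-0.035,0,0,0,0],[0.02,0.09,-0.07,0,0,0,0],[0.02,0.13,-0.104,0,0,0,0],[0.02,0.165,-0.131,0,0,0,0],[0.02,0.17,-0.135,0,0,0,0]]]'
python3 - <<'E'
from h import *
s=snap('wrist','w3');o=env.observe();print(o['tool_pos'])
print('spindle');layers(s,(.608,.137),.03,[.048,.098],.002)
Q=wcloud(s)
for z in(.07,.08,.09,.096):
    k=(abs(Q[...,2]-z)<.002)&(np.hypot(Q[...,0]-.608,Q[...,1]-.137)<.02);print(z,Q[k].min(0),Q[k].max(0))
go(.607,.1364,.13)
E
```

```text
time_s: 3.95
tool_pos: [0.5919, 0.1093, 0.1936]
tool_rot: [[0.908, 0.418, -0.002], [0.418, -0.908, 0.0], [-0.002, -0.001, -1.0]]
contact_force: [0.7, -0.2, -0.7]
gripper_width: 0.356
grip_force: 59.5
[0.5918 0.1085 0.1938]
spindle
z0.048 n292 zmed 0.0477 c 0.6083 0.1372 r 14.7
z0.098 n190 zmed 0.0986 c 0.6078 0.1370 r 6.6
0.07 [0.6141 0.1302 0.0681] [0.6172 0.1432 0.0718]
0.08 [0.6112 0.1289 0.0782] [0.6174 0.1463 0.0816]
0.09 [0.5975 0.1276 0.088 ] [0.6175 0.1468 0.092 ]
0.096 [0.5998 0.1302 0.094 ] [0.6147 0.1448 0.098 ]
shift [ 0.0256 -0.0189  0.0638] turn [-0.001  0.002 -0.   ] t 4.0
```

View pics/w3.png

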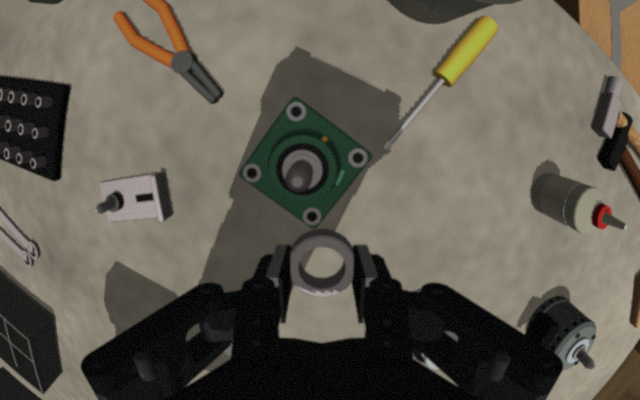

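The spindle shaft is at about (300,175), which gives a world position of (.6076,.1372). I'll move over it.

```bash
python3 -m inch '[[[0.02,0.0265,-0.0195,0,0,0,0],[0.02,0.0265,-0.0195,0.03,0,0,0],[0.02,0.0265,-0.0195,0.06,0,0,0],[0.02,0.0265,-0.0195,0.06,0,0,0],[0.02,0.0265,-0.0195,0.06,0,0,0]]]'
python3 - <<'E'
from h import *
go(.6076,.1372,.0725)
E
```

```text
time_s: 4.62
tool_pos: [0.6083, 0.1352, 0.1365]
tool_rot: [[0.91, 0.415, 0.001], [0.415, -0.91, -0.0], [0.001, 0.001, -1.0]]
contact_force: [0.1, 0.8, -0.1]
gripper_width: 0.363
grip_force: 59.5
shift [ 0.0002 -0.0022  0.064 ] turn [ 0.0006 -0.0012 -0.    ] t 4.62
```

```bash
python3 -m inch '[[[0.02,0,-0.002,0,0,0,0],[0.02,0,-0.002,0.012,0,0,0],[0.02,0,-0.002,0.022,0,0,0],[0.02,0,-0.002,0.03,0,0,0],[0.02,0,-0.002,0.03,0,0,0]]]'
python3 - <<'E'
from h import *
go(.6076,.1372,.0725)
E
```

```text
time_s: 5.25
tool_pos: [0.6071, 0.1374, 0.1045]
tool_rot: [[0.91, 0.416, -0.001], [0.416, -0.91, -0.0], [-0.001, 0.0, -1.0]]
contact_force: [2.0, -1.0, -1.9]
gripper_width: 0.358
grip_force: 59.5
shift [0.0004 0.0004 0.032 ] turn [0.0001 0.0007 0.    ] t 5.25
```

```bash
python3 -m inch '[[[0.02,0,0,0.01,0,0,0],[0.02,0,0,0.02,0,0,0],[0.02,0,0,0.028,0,0,0],[0.02,0,0,0.032,0,0,0],[0.02,0,0,0.033,0,0,0]]]'
python3 -m inch '[[[0.06,0,0,0,0,0,0],[0.06,0,0,0,0,0,0],[0.06,0,0,0,0,0,0],[0.06,0,0,-0.05,0,0,0],[0.06,0,0,-0.1,0,0,0]]]'
python3 - <<'E'
from h import *
s=snap('wrist','w4');o=env.observe();print(o['tool_pos'])
layers(s,(.6076,.1372),.03,[.060,.098],.003);go(.492,-.0853,.195)
E
```

```text
time_s: 5.88
tool_pos: [0.6072, 0.1376, 0.0722]
tool_rot: [[0.909, 0.416, 0.0], [0.416, -0.909, -0.0], [0.0, 0.0, -1.0]]
contact_force: [1.7, -1.8, 2.3]
gripper_width: 0.359
grip_force: 59.9
time_s: 6.5
tool_pos: [0.6067, 0.1377, 0.1734]
tool_rot: [[0.909, 0.416, -0.001], [0.416, -0.909, 0.0], [-0.001, -0.001, -1.0]]
contact_force: [0.4, -0.3, 0.5]
gripper_width: 0.704
grip_force: 0.0
[0.6091 0.138  0.1811]
z0.060 n606 zmed 0.0595 c 0.6062 0.1382 r 17.4
z0.098 n270 zmed 0.0984 c 0.6075 0.1375 r 6.9
shift [-0.1992  0.1544 -0.0152] turn [ 0.0038 -0.0097 -0.    ] t 6.55
```

Collar seated: its top measures .0595. Next is the motor pulley.

```bash
python3 -m inch '[[[0.065,-0.048,0.037,-0.01,0,0,0],[0.065,-0.096,0.074,-0.01,0,0,0],[0.065,-0.144,0.111,-0.01,0,0,0],[0.065,-0.184,0.143,-0.01,0,0,0],[0.065,-0.199,0.1545,-0.01,0,0,0]]]'
python3 - <<'E'
from h import *
s=snap('wrist','w5');o=env.observe();print(o['tool_pos'])
layers(s,(.492,-.085),.06,[.02,.054,.074],.002)
c=s['color'];cv2.imwrite('pics/c5.png',np.hstack([cv2.resize(c[140:240,270:370],(400,400),interpolation=cv2.INTER_CUBIC),cv2.resize(c[170:290,450:570],(400,400),interpolation=cv2.INTER_CUBIC)]))
Q=wcloud(s);m=np.array([.5562,-.297]);d=Q[...,:2]-m;r=np.hypot(d[...,0],d[...,1])
k=(r>.047)&(r<.075)&(Q[...,2]>.03)&(Q[...,2]<.09);q=d[k];print(k.sum(),q.mean(0),q.min(0),q.max(0),Q[k][:,2].max(),np.degrees(np.arctan2(*q.mean(0)[::-1])))
s=load('top0');Q=cloud(s);d=Q[...,:2]-m;r=np.hypot(d[...,0],d[...,1])
k=(r>.047)&(r<.075)&(Q[...,2]>.055)&(Q[...,2]<.09);q=d[k];rr=np.hypot(*q.T);a=np.degrees(np.arctan2(q[:,1],q[:,0]));print(k.sum(),a.mean(),a.min(),a.max(),rr.max());b=cv2.minAreaRect(q.astype(np.float32)*1000);print(b)
go(.492,-.0853,.0965)
E
```

```text
time_s: 7.18
tool_pos: [0.4892, -0.0875, 0.1824]
tool_rot: [[0.911, 0.413, 0.0], [0.413, -0.911, -0.0], [0.0, 0.0, -1.0]]
contact_force: [0.7, 0.5, -0.2]
gripper_width: 0.76
grip_force: 0.0
[ 0.4889 -0.0883  0.1823]
z0.020 n1461 zmed 0.0194 c 0.4923 -0.0824 r 46.2
z0.054 n1120 zmed 0.0536 c 0.4900 -0.0840 r 30.4
z0.074 n2146 zmed 0.0736 c 0.4922 -0.0852 r 23.3
1359 [-0.0094  0.0561] [-0.0385  0.0402] [0.0149 0.0633] 0.06323107308464862 99.5164111357201
105 96.87020121727893 71.72057322826178 121.92725429053453 0.06368214069580683
((-6.122711181640625, 52.107723236083984), (41.79176330566406, 17.588001251220703), 7.182387828826904)
shift [ 0.0041 -0.0015  0.0858] turn [0.0003 0.0005 0.    ] t 7.22
```

View pics/c5.png

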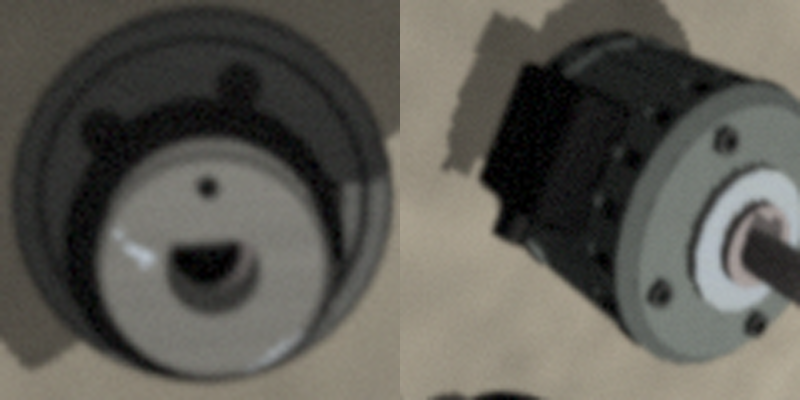

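The dot is at (321.75,186.75) in the full image, with the flat edge facing up. The motor's box sits at about 97° from world x, so motor x is at about 7°.

```bash
python3 -m inch '[[[0.065,0.004,-0.0015,0.04,0,0,0],[0.065,0.004,-0.0015,0.08,0,0,0],[0.065,0.004,-0.0015,0.1,0,0,0],[0.065,0.004,-0.0015,0.1045,0,0,0],[0.065,0.004,-0.0015,0.1045,0,0,0]]]'
python3 - <<'E'
from h import *
s=load('w5');p=wray(s,np.array(321.75),np.array(186.75),.0736);d=p-[.4922,-.0852,0];print(d,np.degrees(np.arctan2(d[1],d[0])))
# bore flat ends & bore centre, crop coords
e=np.array([[168,247],[243,243],[207,187]])/4+[270,140];P=wray(s,e[:,0],e[:,1],.0736);f=P[0]-P[1];print(P,np.degrees(np.arctan2(f[1],f[0]))-90)
go(.4922,-.0852,.0775)
E
```

```text
time_s: 7.85
tool_pos: [0.4937, -0.0824, 0.0783]
tool_rot: [[0.909, 0.416, 0.001], [0.416, -0.909, -0.0], [0.0, 0.0, -1.0]]
contact_force: [-0.5, -0.7, 0.4]
gripper_width: 0.76
grip_force: 0.0
[0.014  0.0065 0.0736] 24.851136406984487
[[ 0.4922 -0.0768  0.0736]
 [ 0.499  -0.0897  0.0736]
 [ 0.5062 -0.0787  0.0736]] 27.611952934665865
shift [-0.0025  0.0019  0.0008] turn [ 0.0004 -0.0005 -0.    ] t 7.85
```

```bash
python3 -m inch '[[[0.065,-0.0025,0.002,0,0,0,0],[0.02,-0.0025,0.002,0,0,0,0],[0.02,-0.0025,0.002,0,0,0,0],[0.02,-0.0025,0.002,0,0,0,0],[0.02,-0.0025,0.002,0,0,0,0]]]'
python3 -m inch '[[[0.02,-0.0025,0.002,0,0,0,0],[0.02,-0.0025,0.002,-0.02,0,0,0],[0.02,-0.0025,0.002,-0.06,0,0,0],[0.02,-0.0025,0.002,-0.1,0,0,0],[0.02,-0.0025,0.002,-0.13,0,0,0]]]'
python3 -m inch '[[[0.02,0,0,0,0,0,0],[0.02,0,0,0,0,0,0],[0.02,0,0,0,0,0,0],[0.02,0,0,0,0,0,0],[0.02,0,0,0,0,0,0]]]'
python3 - <<'E'
from h import *
s=snap('wrist','w6');o=env.observe();zt=o['tool_pos'][2]-.0042;print(o['tool_pos'])
held(s,zt,.023,.003);layers(s,o['tool_pos'][:2],.025,[zt],.003)
print('stack');layers(s,(.492,-.085),.06,[.02,.054],.002)
print('motor');layers(s,(.5562,-.297),.02,[.094,.126],.002)
go(.556,-.297,.21,6.5)
cv2.imwrite('pics/c6.png',cv2.resize(s['color'][180:330,240:400],(640,600),interpolation=cv2.INTER_CUBIC))
E
```

```text
time_s: 8.48
tool_pos: [0.4922, -0.0857, 0.0791]
tool_rot: [[0.91, 0.416, 0.001], [0.416, -0.91, -0.001], [0.001, 0.001, -1.0]]
contact_force: [-2.8, -0.4, 9.9]
gripper_width: 0.51
grip_force: 59.5
time_s: 9.1
tool_pos: [0.4905, -0.0883, 0.2098]
tool_rot: [[0.909, 0.416, 0.002], [0.416, -0.909, -0.001], [0.001, 0.001, -1.0]]
contact_force: [0.2, -0.2, -1.2]
gripper_width: 0.509
grip_force: 61.2
time_s: 9.72
tool_pos: [0.4904, -0.0882, 0.2074]
tool_rot: [[0.909, 0.416, -0.001], [0.416, -0.909, 0.0], [-0.0, -0.0, -1.0]]
contact_force: [0.3, -0.1, -0.5]
gripper_width: 0.51
grip_force: 61.2
[ 0.4904 -0.0883  0.2076]
y -0.0115 x -0.0202..0.0205 mid 0.0001
y -0.0069 x -0.0208..0.0220 mid 0.0006
y 0.0000 x -0.0216..0.0229 mid 0.0006
y 0.0069 x -0.0203..0.0223 mid 0.0010
y 0.0115 x -0.0187..0.0191 mid 0.0002
z0.203 n5568 zmed 0.2019 c 0.4905 -0.0882 r 25.0
stack
z0.020 n1232 zmed 0.0194 c 0.4926 -0.0826 r 46.1
z0.054 n2596 zmed 0.0537 c 0.4903 -0.0849 r 30.3
motor
z0.094 n206 zmed 0.0935 c 0.5561 -0.2973 r 13.4
z0.126 n57 zmed 0.1264 c 0.5561 -0.2963 r 4.9
shift [-0.0271  0.2171 -0.0025] turn [-0.0003  0.0004  0.3154] t 9.78
```

View pics/c6.png

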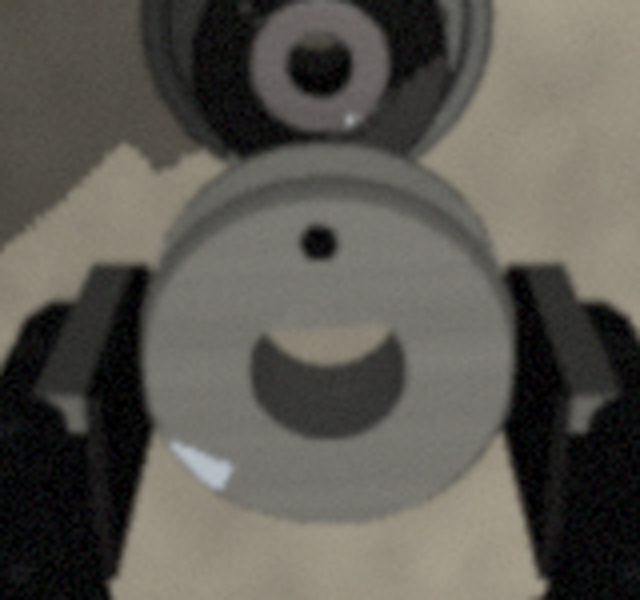

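The small pulley is held level. The dot sits slightly left of centre (318 versus 328), so the pulley is about 3° CCW of the tool. I'll aim for tool yaw 4.5°.

```bash
python3 -m inch '[[[0.02,-0.006,0.05,0,0,0,0.1],[0.02,-0.012,0.1,0,0,0,0.2],[0.02,-0.018,0.15,0,0,0,0.3],[0.02,-0.022,0.175,0,0,0,0.35],[0.02,-0.022,0.18,0,0,0,0.35]]]'
python3 -m inch '[[[0.02,0,0,0,0,0,0],[0.02,0,0,0,0,0,0],[0.02,0,0,0,0,0,0],[0.02,0,0,0,0,0,0],[0.02,0,0,0,0,0,0]]]'
python3 - <<'E'
from h import *
s=snap('wrist','w7');o=env.observe();print(o['tool_pos'],o['tool_rot'][0])
print('motor');layers(s,(.5562,-.297),.02,[.094,.126],.002);layers(s,(.5562,-.297),.05,[.085])
Q=wcloud(s)
for z in(.112,.118,.123):
    k=(abs(Q[...,2]-z)<.002)&(np.hypot(Q[...,0]-.556,Q[...,1]+.297)<.015);print(z,Q[k].min(0),Q[k].max(0))
go(.556,-.297,.17,4.5)
cv2.imwrite('pics/w7s.png',s['color'])
E
```

```text
time_s: 10.4
tool_pos: [0.5452, -0.2623, 0.2072]
tool_rot: [[0.997, 0.077, -0.001], [0.077, -0.997, 0.0], [-0.001, -0.0, -1.0]]
contact_force: [0.9, -0.4, -0.2]
gripper_width: 0.509
grip_force: 61.3
time_s: 11.02
tool_pos: [0.5453, -0.261, 0.2079]
tool_rot: [[0.997, 0.079, 0.0], [0.079, -0.997, -0.0], [0.0, 0.0, -1.0]]
contact_force: [1.0, -1.2, -1.5]
gripper_width: 0.513
grip_force: 61.3
[ 0.5453 -0.2611  0.2078] [0.9969 0.0789 0.0001]
motor
z0.094 n352 zmed 0.0937 c 0.5560 -0.3010 r 15.5
z0.126 n123 zmed 0.1262 c 0.5563 -0.2975 r 5.5
z0.085 n4400 zmed 0.0846 c 0.5560 -0.2976 r 42.3
0.112 [ 0.5522 -0.3031  0.1103] [ 0.5615 -0.2896  0.114 ]
0.118 [ 0.549  -0.3048  0.116 ] [ 0.5615 -0.2904  0.12  ]
0.123 [ 0.5499 -0.3048  0.121 ] [ 0.5603 -0.2908  0.1249]
shift [0.0079 0.0367 0.0378] turn [ 0.     -0.0001  0.0004] t 11.07
```

View pics/w7.png

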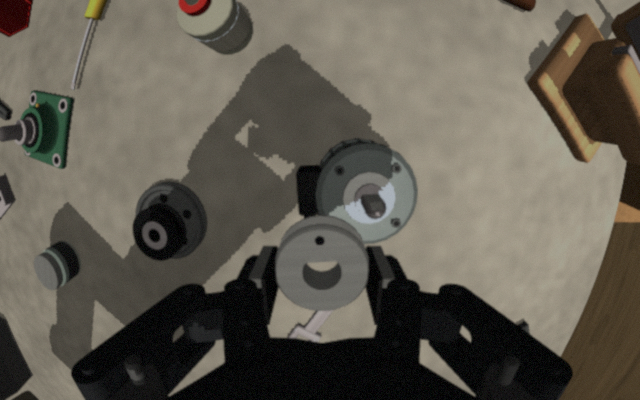

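The motor shaft is at about (371,203) with its centre at (.556,-.2975). I'll move above it.

```bash
python3 -m inch '[[[0.02,0.0075,0.037,0,0,0,0],[0.02,0.0075,0.037,0,0,0,0],[0.02,0.0075,0.037,0.02,0,0,0],[0.02,0.0075,0.037,0.038,0,0,0],[0.02,0.0075,0.037,0.038,0,0,0]]]'
python3 -m inch '[[[0.02,0,0,0,0,0,0],[0.02,0,0,0,0,0,0],[0.02,0,0,0,0,0,0],[0.02,0,0,0,0,0,0],[0.02,0,0,0,0,0,0]]]'
python3 - <<'E'
from h import *
s=load('w7');Q=wcloud(s);k=(Q[...,2]>.1)&(Q[...,2]<.119)&(np.hypot(Q[...,0]-.556,Q[...,1]+.2975)<.012)&(Q[...,0]>.559);q=Q[k];print(len(q))
for a,b in((.1,.112),(.112,.117)):
    h=q[(q[:,2]>a)&(q[:,2]<b)];p=np.polyfit(h[:,1],h[:,0],1);print(len(h),np.ptp(h[:,1]),'flat normal deg',-np.degrees(np.arctan(p[0])))
go(.5557,-.2976,.12,4.5)
E
```

```text
time_s: 11.7
tool_pos: [0.5551, -0.2966, 0.1687]
tool_rot: [[0.997, 0.079, -0.002], [0.079, -0.997, 0.002], [-0.002, -0.002, -1.0]]
contact_force: [-0.3, -0.5, -0.3]
gripper_width: 0.512
grip_force: 61.3
time_s: 12.32
tool_pos: [0.5557, -0.2975, 0.1699]
tool_rot: [[0.997, 0.079, 0.0], [0.079, -0.997, -0.0], [0.0, 0.0, -1.0]]
contact_force: [0.3, 0.5, -0.4]
gripper_width: 0.51
grip_force: 61.3
118
64 0.013106939189500344 flat normal deg 8.218551116692836
40 0.013059104213642758 flat normal deg 7.392564225526728
shift [0.     0.0001 0.0499] turn [ 0.0001 -0.0001  0.0002] t 12.32
```

```bash
python3 -m inch '[[[0.02,0,0,0.012,0,0,0],[0.02,0,0,0.02,0,0,0],[0.02,0,0,0.026,0,0,0],[0.02,0,0,0.032,0,0,0],[0.02,0,0,0.034,0,0,0]]]'
```

```text
time_s: 12.95
tool_pos: [0.5557, -0.2976, 0.1355]
tool_rot: [[0.997, 0.079, 0.0], [0.079, -0.997, -0.0], [0.0, 0.0, -1.0]]
contact_force: [-0.5, -1.0, 0.6]
gripper_width: 0.51
grip_force: 61.4
```

```bash
python3 -m inch '[[[0.02,0,0,0.006,0,0,0],[0.02,0,0,0.012,0,0,0],[0.02,0,0,0.016,0,0,0],[0.02,0,0,0.017,0,0,0],[0.02,0,0,0.017,0,0,0]]]'
python3 -m inch '[[[0.065,0,0,0,0,0,0],[0.065,0,0,0,0,0,0],[0.065,0,0,-0.01,0,0,0],[0.065,0,0,-0.05,0,0,0],[0.065,0,0,-0.08,0,0,0]]]'
python3 -m inch '[[[0.08,0,0,0,0,0,0],[0.08,0,0,0,0,0,0],[0.08,0,0,0,0,0,0],[0.08,0,0,0,0,0,0],[0.08,0,0,0,0,0,0]]]'
python3 - <<'E'
from h import *
s=snap('wrist','w8');o=env.observe();print(o['tool_pos'])
layers(s,(.556,-.2975),.03,[.114,.126],.003)
layers(s,(.492,-.085),.06,[.02,.054],.002)
go(.4902,-.0848,.15,24.6)
E
```

```text
time_s: 13.58
tool_pos: [0.5557, -0.2975, 0.1192]
tool_rot: [[0.997, 0.079, 0.0], [0.079, -0.997, -0.0], [0.0, 0.0, -1.0]]
contact_force: [0.3, -1.5, 3.7]
gripper_width: 0.51
grip_force: 61.7
time_s: 14.2
tool_pos: [0.5559, -0.2975, 0.2011]
tool_rot: [[0.997, 0.079, 0.001], [0.079, -0.997, -0.001], [0.001, 0.001, -1.0]]
contact_force: [0.6, -0.1, -0.9]
gripper_width: 0.762
grip_force: 0.0
time_s: 14.82
tool_pos: [0.5556, -0.2974, 0.1984]
tool_rot: [[0.997, 0.079, -0.001], [0.079, -0.997, 0.0], [-0.0, -0.0, -1.0]]
contact_force: [-0.2, 0.4, -0.2]
gripper_width: 0.934
grip_force: 0.0
[ 0.5556 -0.2974  0.1986]
z0.114 n2673 zmed 0.1136 c 0.5555 -0.2968 r 23.1
z0.126 n180 zmed 0.1264 c 0.5557 -0.2982 r 5.9
z0.020 n679 zmed 0.0197 c 0.4927 -0.0835 r 46.1
z0.054 n1548 zmed 0.0539 c 0.4902 -0.0857 r 30.6
shift [-0.0485 -0.2171  0.0486] turn [-0.0004  0.0002 -0.3505] t 14.88
```

The motor pulley is seated. Next the idler.

```bash
python3 -m inch '[[[0.08,-0.011,-0.05,0,0,0,0],[0.08,-0.022,-0.1,0,0,0,0],[0.08,-0.033,-0.15,0,0,0,0],[0.08,-0.044,-0.2,0.02,0,0,0],[0.08,-0.0485,-0.217,0.048,0,0,0]]]'
python3 -m inch '[[[0.08,0,0,0,0,0,0],[0.08,0,0,0,0,0,0],[0.08,0,0,0,0,0,0],[0.08,0,0,0,0,0,0],[0.08,0,0,0,0,0,0]]]'
python3 - <<'E'
from h import *
s=snap('wrist','w9');layers(s,(.492,-.085),.06,[.02,.054],.002)
go(.4902,-.0848,.0535)
E
```

```text
time_s: 15.5
tool_pos: [0.4898, -0.0828, 0.151]
tool_rot: [[0.997, 0.081, 0.002], [0.081, -0.997, -0.0], [0.002, 0.001, -1.0]]
contact_force: [1.0, -0.1, -0.5]
gripper_width: 0.934
grip_force: 0.0
time_s: 16.12
tool_pos: [0.4903, -0.0852, 0.151]
tool_rot: [[0.997, 0.078, 0.0], [0.078, -0.997, -0.0], [0.0, 0.0, -1.0]]
contact_force: [-0.5, -0.0, 0.8]
gripper_width: 0.937
grip_force: 0.0
z0.020 n1699 zmed 0.0194 c 0.4925 -0.0825 r 46.1
z0.054 n4391 zmed 0.0537 c 0.4900 -0.0849 r 30.4
shift [-0.0001 -0.0003  0.0974] turn [ 0.0001 -0.0003 -0.    ] t 16.18
```

```bash
python3 -m inch '[[[0.08,0,0,0.045,0,0,0],[0.08,0,0,0.08,0,0,0],[0.08,0,0,0.097,0,0,0],[0.08,0,0,0.097,0,0,0],[0.03,0,0,0.097,0,0,0]]]'
python3 -m inch '[[[0.03,0,0,0,0,0,0],[0.03,0,0,0,0,0,0],[0.03,0,0,0,0,0,0],[0.03,0,0,0,0,0,0],[0.03,0,0,0,0,0,0]]]'
python3 -m inch '[[[0.03,0,0,-0.02,0,0,0],[0.03,0,0,-0.06,0,0,0],[0.03,0,0,-0.09,0,0,0],[0.03,0,0,-0.09,0,0,0],[0.03,0,0,-0.09,0,0,0]]]'
python3 - <<'E'
from h import *
s=snap('wrist','w10');o=env.observe();zt=o['tool_pos'][2]+.0005;print(o['tool_pos'])
held(s,zt,.03,.003)
layers(s,(.492,-.085),.06,[.02,.032],.002)
go(.4778,.3300,.15)
E
```

```text
time_s: 16.8
tool_pos: [0.4907, -0.0851, 0.0546]
tool_rot: [[0.997, 0.079, 0.001], [0.079, -0.997, -0.001], [0.001, 0.001, -1.0]]
contact_force: [-0.3, -0.5, 1.1]
gripper_width: 0.75
grip_force: 0.0
time_s: 17.42
tool_pos: [0.4909, -0.0851, 0.0555]
tool_rot: [[0.997, 0.079, 0.002], [0.079, -0.997, -0.001], [0.002, 0.001, -1.0]]
contact_force: [-2.5, 1.0, 8.5]
gripper_width: 0.67
grip_force: 62.7
time_s: 18.05
tool_pos: [0.4899, -0.0848, 0.1433]
tool_rot: [[0.997, 0.079, -0.001], [0.079, -0.997, 0.0], [-0.001, -0.0, -1.0]]
contact_force: [0.8, -0.6, -1.6]
gripper_width: 0.672
grip_force: 64.2
[ 0.4897 -0.0847  0.1429]
y -0.0150 x -0.0270..0.0263 mid -0.0004
y -0.0090 x -0.0294..0.0286 mid -0.0004
y 0.0000 x -0.0299..0.0294 mid -0.0003
y 0.0090 x -0.0283..0.0285 mid 0.0001
y 0.0150 x -0.0262..0.0251 mid -0.0006
z0.020 n1573 zmed 0.0195 c 0.4927 -0.0827 r 45.9
z0.032 n475 zmed 0.0316 c 0.4941 -0.0829 r 17.6
shift [ 0.0207 -0.4144 -0.0068] turn [-0.0008  0.0015 -0.    ] t 18.1
```

View pics/w10.png

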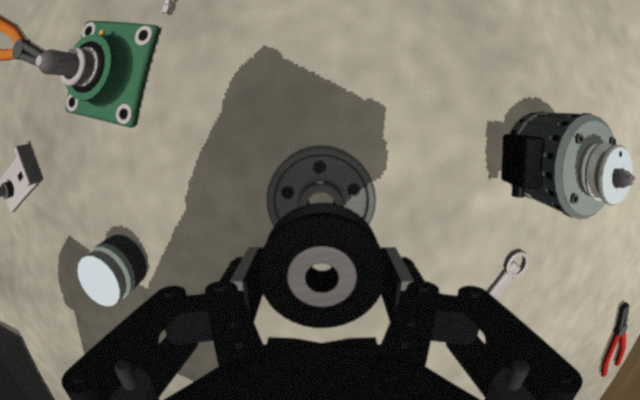

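The idler is held level. The pulleys and shafts look as expected, with the large pulley left behind at (320,185). I'll move to the bracket.

```bash
python3 -m inch '[[[0.03,0.002,-0.05,-0.01,0,0,0],[0.03,0.005,-0.1,-0.01,0,0,0],[0.03,0.007,-0.15,-0.01,0,0,0],[0.03,0.01,-0.2,-0.01,0,0,0],[0.03,0.012,-0.25,-0.01,0,0,0]]]'
python3 -m inch '[[[0.03,0.002,-0.05,0,0,0,0],[0.03,0.004,-0.09,0,0,0,0],[0.03,0.005,-0.12,0,0,0,0],[0.03,-0.02,-0.13,0,0,0,0],[0.03,-0.02,-0.13,0,0,0,0]]]'
python3 -m inch '[[[0.03,0,0,0,0,0,0],[0.03,0,0,0,0,0,0],[0.03,0,0,0,0,0,0],[0.03,0,0,0,0,0,0],[0.03,0,0,0,0,0,0]]]'
python3 - <<'E'
from h import *
s=snap('wrist','w11');o=env.observe();print(o['tool_pos'])
layers(s,(.478,.330),.013,[.02,.049],.002)
Q=wcloud(s)
for z in(.03,.04,.046,.049):
    k=(abs(Q[...,2]-z)<.002)&(np.hypot(Q[...,0]-.478,Q[...,1]-.33)<.012);print(z,k.sum(),Q[k].min(0),Q[k].max(0))
go(.4778,.3300,.1)
E
```

```text
time_s: 18.73
tool_pos: [0.4819, 0.1668, 0.1528]
tool_rot: [[0.997, 0.079, -0.002], [0.079, -0.997, -0.0], [-0.002, 0.0, -1.0]]
contact_force: [-0.8, 0.4, -0.3]
gripper_width: 0.675
grip_force: 64.3
time_s: 19.35
tool_pos: [0.4508, 0.2938, 0.1527]
tool_rot: [[0.997, 0.081, -0.003], [0.081, -0.997, -0.001], [-0.003, 0.001, -1.0]]
contact_force: [0.3, 0.7, -0.7]
gripper_width: 0.669
grip_force: 64.3
time_s: 19.98
tool_pos: [0.4524, 0.2932, 0.1538]
tool_rot: [[0.997, 0.079, 0.0], [0.079, -0.997, 0.0], [0.0, -0.0, -1.0]]
contact_force: [0.5, 0.0, -0.0]
gripper_width: 0.664
grip_force: 64.3
[0.4524 0.2932 0.1538]
z0.020 n280 zmed 0.0198 c 0.4779 0.3312 r 11.1
z0.049 n74 zmed 0.0488 c 0.4780 0.3311 r 4.1
0.03 12 [0.4767 0.3251 0.028 ] [0.4838 0.3322 0.0319]
0.04 14 [0.4725 0.3257 0.0384] [0.4839 0.3336 0.0418]
0.046 81 [0.4726 0.3259 0.0441] [0.4829 0.3359 0.048 ]
0.049 74 [0.4741 0.3275 0.047 ] [0.4819 0.3345 0.051 ]
shift [ 0.0282 -0.0347  0.0538] turn [-0. -0.  0.] t 20.02
```

View pics/w11.png

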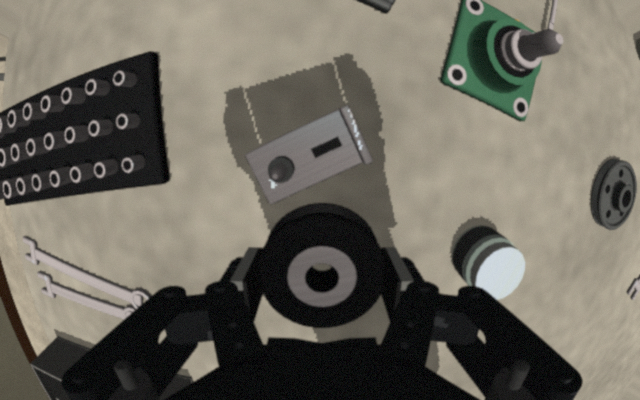

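The post is at (281,170), which gives (.4779,.3311). I'll move above it.

```bash
python3 -m inch '[[[0.03,0.0285,-0.036,0,0,0,0],[0.03,0.0285,-0.036,0.02,0,0,0],[0.03,0.0285,-0.036,0.05,0,0,0],[0.03,0.0285,-0.036,0.065,0,0,0],[0.03,0.0285,-0.036,0.065,0,0,0]]]'
python3 -m inch '[[[0.03,0,0,0,0,0,0],[0.03,0,0,0,0,0,0],[0.03,0,0,0,0,0,0],[0.03,0,0,0,0,0,0],[0.03,0,0,0,0,0,0]]]'
python3 - <<'E'
from h import *
go(.4782,.3311,.0435)
E
```

```text
time_s: 20.65
tool_pos: [0.4777, 0.3312, 0.0883]
tool_rot: [[0.997, 0.079, -0.001], [0.079, -0.997, -0.001], [-0.001, 0.0, -1.0]]
contact_force: [0.3, -0.2, -0.3]
gripper_width: 0.669
grip_force: 64.4
time_s: 21.28
tool_pos: [0.4779, 0.3314, 0.0889]
tool_rot: [[0.997, 0.079, 0.0], [0.079, -0.997, 0.0], [0.0, -0.0, -1.0]]
contact_force: [-0.5, 0.3, -1.3]
gripper_width: 0.67
grip_force: 64.4
shift [0.0002 0.0003 0.0454] turn [-0.     -0.0001  0.    ] t 21.27
```

```bash
python3 -m inch '[[[0.03,0,0,0.01,0,0,0],[0.03,0,0,0.016,0,0,0],[0.03,0,0,0.022,0,0,0],[0.03,0,0,0.026,0,0,0],[0.03,0,0,0.028,0,0,0]]]'
```

```text
time_s: 21.9
tool_pos: [0.4779, 0.3314, 0.0605]
tool_rot: [[0.997, 0.079, -0.0], [0.079, -0.997, -0.0], [-0.0, 0.0, -1.0]]
contact_force: [0.5, 0.3, -1.6]
gripper_width: 0.672
grip_force: 64.4
```

```bash
python3 -m inch '[[[0.03,0,0,0.006,0,0,0],[0.03,0,0,0.012,0,0,0],[0.03,0,0,0.016,0,0,0],[0.03,0,0,0.0175,0,0,0],[0.03,0,0,0.0175,0,0,0]]]'
python3 -m inch '[[[0.075,0,0,0,0,0,0],[0.075,0,0,0,0,0,0],[0.075,0,0,0,0,0,0],[0.075,0,0,-0.03,0,0,0],[0.075,0,0,-0.08,0,0,0]]]'
python3 -m inch '[[[0.075,0,0,-0.03,0,0,0],[0.075,0,0,-0.03,0,0,0],[0.075,0,0,-0.03,0,0,0],[0.075,0,0,-0.03,0,0,0],[0.075,0,0,-0.03,0,0,0]]]'
python3 - <<'E'
from h import *
s=snap('wrist','w12');layers(s,(.478,.331),.035,[.042,.049],.003)
go(.4932,-.0828,.15)
E
```

```text
time_s: 22.52
tool_pos: [0.4779, 0.3314, 0.0436]
tool_rot: [[0.997, 0.079, -0.0], [0.079, -0.997, -0.0], [-0.0, 0.0, -1.0]]
contact_force: [-1.8, -1.5, 2.1]
gripper_width: 0.672
grip_force: 64.7
time_s: 23.15
tool_pos: [0.4772, 0.331, 0.1229]
tool_rot: [[0.997, 0.079, -0.003], [0.079, -0.997, -0.001], [-0.003, 0.001, -1.0]]
contact_force: [0.7, -0.2, 0.6]
gripper_width: 0.879
grip_force: 0.0
time_s: 23.78
tool_pos: [0.4777, 0.3313, 0.1525]
tool_rot: [[0.997, 0.079, -0.001], [0.079, -0.997, -0.001], [-0.001, 0.0, -1.0]]
contact_force: [-0.4, -0.1, 0.0]
gripper_width: 0.874
grip_force: 0.0
z0.042 n4130 zmed 0.0417 c 0.4771 0.3323 r 30.4
z0.049 n84 zmed 0.0490 c 0.4778 0.3310 r 4.6
shift [-0.0172  0.414   0.0028] turn [0.0004 0.001  0.    ] t 23.82
```

The idler is seated. Last is the driven pulley.

```bash
python3 -m inch '[[[0.06,-0.002,0.055,0,0,0,0],[0.06,-0.005,0.11,0,0,0,0],[0.06,-0.007,0.165,0,0,0,0],[0.06,-0.01,0.22,0,0,0,0],[0.06,-0.012,0.275,0,0,0,0]]]'
python3 -m inch '[[[0.06,-0.002,0.05,0,0,0,0],[0.06,-0.004,0.1,0,0,0,0],[0.06,-0.005,0.139,0,0,0,0],[0.06,-0.005,0.139,0,0,0,0],[0.06,-0.005,0.139,0,0,0,0]]]'
python3 -m inch '[[[0.06,0,0,0,0,0,0],[0.06,0,0,0,0,0,0],[0.06,0,0,0,0,0,0],[0.06,0,0,0,0,0,0],[0.06,0,0,0,0,0,0]]]'
python3 - <<'E'
from h import *
s=snap('wrist','w13');layers(s,(.493,-.083),.06,[.02,.032],.002)
go(.4930,-.0827,.0445)
E
```

```text
time_s: 24.45
tool_pos: [0.4874, 0.0546, 0.1532]
tool_rot: [[0.997, 0.079, 0.0], [0.079, -0.997, 0.0], [0.0, -0.0, -1.0]]
contact_force: [1.7, 0.2, 0.0]
gripper_width: 0.701
grip_force: 0.0
time_s: 25.08
tool_pos: [0.4934, -0.082, 0.1531]
tool_rot: [[0.997, 0.079, -0.0], [0.079, -0.997, 0.0], [-0.0, -0.0, -1.0]]
contact_force: [-0.3, 0.2, 0.1]
gripper_width: 0.703
grip_force: 0.0
time_s: 25.7
tool_pos: [0.4936, -0.0826, 0.1533]
tool_rot: [[0.997, 0.079, -0.0], [0.079, -0.997, 0.0], [-0.0, -0.0, -1.0]]
contact_force: [-0.6, -0.1, 0.7]
gripper_width: 0.704
grip_force: 0.0
z0.020 n2199 zmed 0.0194 c 0.4921 -0.0827 r 46.1
z0.032 n860 zmed 0.0316 c 0.4923 -0.0830 r 18.5
shift [-0.0006  0.      0.1088] turn [0. 0. 0.] t 25.75
```

```bash
python3 -m inch '[[[0.06,-0.0012,0,0.05,0,0,0],[0.06,-0.0012,0,0.09,0,0,0],[0.06,-0.0012,0,0.105,0,0,0],[0.06,-0.0012,0,0.1095,0,0,0],[0.06,-0.0012,0,0.1095,0,0,0]]]'
python3 -m inch '[[[0.025,0,0,0,0,0,0],[0.025,0,0,0,0,0,0],[0.025,0,0,0,0,0,0],[0.025,0,0,0,0,0,0],[0.025,0,0,0,0,0,0]]]'
python3 -m inch '[[[0.025,0,0,-0.01,0,0,0],[0.025,0,0,-0.03,0,0,0],[0.025,0,0,-0.06,0,0,0],[0.025,0,0,-0.1,0,0,0],[0.025,0,0,-0.13,0,0,0]]]'
python3 -m inch '[[[0.025,0,0,0,0,0,0],[0.025,0,0,0,0,0,0],[0.025,0,0,0,0,0,0],[0.025,0,0,0,0,0,0],[0.025,0,0,0,0,0,0]]]'
python3 - <<'E'
from h import *
s=snap('wrist','w14');o=env.observe();zt=o['tool_pos'][2]-.0115;print(o['tool_pos'])
print('hub');held(s,zt,.018,.003);print('rim');held(s,zt-.012,.046,.003)
Q=(wcloud(s)-o['tool_pos'])@np.array(o['tool_rot'])
k=(abs(Q[...,2]-.0235)<.006)&(np.hypot(Q[...,0],Q[...,1])<.046)&(np.hypot(Q[...,0],Q[...,1])>.025);q=Q[k]
A=np.c_[q[:,:2],np.ones(len(q))];print('rim tilt',np.linalg.lstsq(A,q[:,2],rcond=None)[0])
go(.6077,.1372,.19)
E
```

```text
time_s: 26.38
tool_pos: [0.493, -0.083, 0.0448]
tool_rot: [[0.997, 0.079, 0.002], [0.079, -0.997, -0.001], [0.002, 0.001, -1.0]]
contact_force: [-0.7, -0.4, -0.4]
gripper_width: 0.701
grip_force: 0.0
time_s: 27.0
tool_pos: [0.493, -0.0832, 0.0452]
tool_rot: [[0.997, 0.079, 0.002], [0.079, -0.997, -0.001], [0.002, 0.001, -1.0]]
contact_force: [-1.9, 0.1, 8.3]
gripper_width: 0.373
grip_force: 58.7
time_s: 27.62
tool_pos: [0.4922, -0.0826, 0.1756]
tool_rot: [[0.997, 0.079, 0.001], [0.079, -0.997, -0.0], [0.001, 0.0, -1.0]]
contact_force: [0.7, 0.1, -5.7]
gripper_width: 0.377
grip_force: 60.6
time_s: 28.25
tool_pos: [0.4922, -0.0827, 0.1734]
tool_rot: [[0.997, 0.079, -0.001], [0.079, -0.997, 0.0], [-0.001, -0.0, -1.0]]
contact_force: [0.6, -0.1, -4.6]
gripper_width: 0.372
grip_force: 60.6
[ 0.4923 -0.0827  0.1735]
hub
y -0.0090 x -0.0155..0.0153 mid -0.0001
y -0.0054 x -0.0170..0.0170 mid 0.0000
y 0.0000 x -0.0178..0.0175 mid -0.0001
y 0.0054 x -0.0169..0.0162 mid -0.0004
y 0.0090 x -0.0151..0.0143 mid -0.0004
rim
y -0.0230 x 0.0315..0.0387 mid 0.0351
y -0.0138 x -0.0428..0.0426 mid -0.0001
y 0.0000 x -0.0446..0.0440 mid -0.0003
y 0.0138 x -0.0420..0.0426 mid 0.0003
y 0.0230 x 0.0301..0.0381 mid 0.0341
rim tilt [-0.0045  0.0006  0.0273]
shift [ 0.1323 -0.2102 -0.0165] turn [-0.0002  0.0004 -0.    ] t 28.3
```

View pics/w14.png

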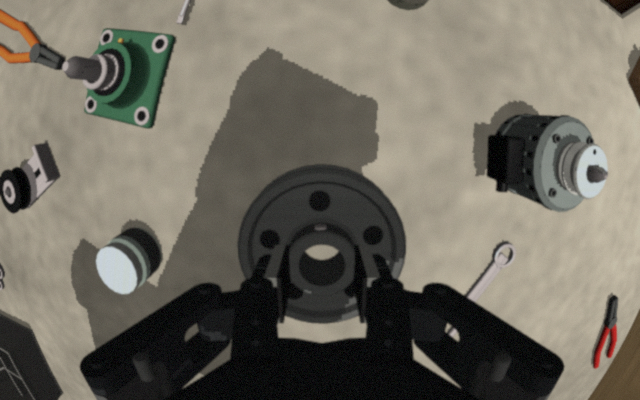

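The large pulley is gripped level and centred. The idler (15,190) and motor pulley (585,170) sit on their shafts. I'll move to the spindle.

```bash
python3 -m inch '[[[0.025,0.02,-0.033,-0.01,0,0,0],[0.025,0.05,-0.08,-0.015,0,0,0],[0.025,0.08,-0.127,-0.015,0,0,0],[0.025,0.11,-0.175,-0.015,0,0,0],[0.025,0.1325,-0.21,-0.015,0,0,0]]]'
python3 -m inch '[[[0.025,0,0,0,0,0,0],[0.025,0,0,0,0,0,0],[0.025,0,0,0,0,0,0],[0.025,0,0,0,0,0,0],[0.025,0,0,0,0,0,0]]]'
python3 - <<'E'
from h import *
go(.6077,.1372,.105)
E
```

```text
time_s: 28.92
tool_pos: [0.6085, 0.1393, 0.1884]
tool_rot: [[0.997, 0.08, -0.0], [0.08, -0.997, 0.0], [-0.0, -0.0, -1.0]]
contact_force: [0.7, -0.5, -5.6]
gripper_width: 0.373
grip_force: 60.8
time_s: 29.55
tool_pos: [0.6079, 0.1366, 0.1889]
tool_rot: [[0.997, 0.078, 0.0], [0.078, -0.997, 0.0], [0.0, -0.0, -1.0]]
contact_force: [0.1, 1.0, -5.3]
gripper_width: 0.374
grip_force: 61.0
shift [-0.0002 -0.0006  0.0839] turn [-0.0001 -0.0002  0.    ] t 29.55
```

```bash
python3 -m inch '[[[0.025,-0.0002,-0.0006,0.02,0,0,0],[0.025,-0.0002,-0.0006,0.036,0,0,0],[0.025,-0.0002,-0.0006,0.044,0,0,0],[0.025,-0.0002,-0.0006,0.051,0,0,0],[0.025,-0.0002,-0.0006,0.058,0,0,0]]]'
```

```text
time_s: 30.18
tool_pos: [0.6079, 0.1376, 0.1308]
tool_rot: [[0.997, 0.079, 0.001], [0.079, -0.997, 0.0], [0.001, 0.0, -1.0]]
contact_force: [0.5, -0.3, -5.0]
gripper_width: 0.374
grip_force: 61.0
```

```bash
python3 -c "
from h import *
go(.6077,.1372,.105)"
```

```text
shift [-0.0002  0.0004  0.0258] turn [ 0.     -0.0007 -0.    ] t 30.18
```

```bash
python3 -m inch '[[[0.025,0,0,0.008,0,0,0],[0.025,0,0,0.016,0,0,0],[0.025,0,0,0.022,0,0,0],[0.025,0,0,0.0255,0,0,0],[0.025,0,0,0.0255,0,0,0]]]'
```

```text
time_s: 30.8
tool_pos: [0.6078, 0.1376, 0.1055]
tool_rot: [[0.997, 0.079, 0.001], [0.079, -0.997, 0.0], [0.001, 0.0, -1.0]]
contact_force: [0.1, 0.0, -4.7]
gripper_width: 0.375
grip_force: 61.0
```

```bash
python3 -m inch '[[[0.025,0,0,0.0007,0,0,0],[0.025,0,0,0.0007,0,0,0],[0.025,0,0,0.0007,0,0,0],[0.06,0,0,0.0007,0,0,0],[0.06,0,0,0.0007,0,0,0]]]'
python3 -m inch '[[[0.06,0,0,0,0,0,0],[0.06,0,0,-0.01,0,0,0],[0.06,0,0,-0.04,0,0,0],[0.06,0,0,-0.08,0,0,0],[0.06,-0.05,0,-0.1,0,0,0]]]'
python3 -m inch '[[[0.06,-0.04,0,0,0,0,0],[0.06,-0.04,0,0,0,0,0],[0.06,-0.04,0,0,0,0,0],[0.06,-0.04,0,0,0,0,0],[0.06,-0.04,0,0,0,0,0]]]'
python3 - <<'E'
from h import *
s=snap('wrist','w15');layers(s,(.6077,.1372),.06,[.08,.092,.098],.0025)
Q=wcloud(s);d=np.hypot(Q[...,0]-.6077,Q[...,1]-.1372);k=(d<.05)&(d>.038)&(abs(Q[...,2]-.08)<.004);q=Q[k]
print('tilt',np.linalg.lstsq(np.c_[q[:,:2],np.ones(len(q))],q[:,2],rcond=None)[0])
t=snap('top','top1');P=cloud(t)
for n,c,zs in(('jar',(.409,.127),.057),('bottle',(.71,-.147),.108)):
    k=(np.hypot(P[...,0]-c[0],P[...,1]-c[1])<.045)&(abs(P[...,2]-zs)<.005);print(n,k.sum(),P[k].mean(0))
E
```

```text
time_s: 31.42
tool_pos: [0.6078, 0.1376, 0.1046]
tool_rot: [[0.997, 0.079, 0.0], [0.079, -0.997, 0.0], [0.0, 0.0, -1.0]]
contact_force: [-0.8, -0.0, -0.3]
gripper_width: 0.7
grip_force: 0.0
time_s: 32.05
tool_pos: [0.5595, 0.1334, 0.2072]
tool_rot: [[0.997, 0.078, 0.005], [0.078, -0.997, 0.0], [0.005, 0.0, -1.0]]
contact_force: [0.5, 0.1, -0.2]
gripper_width: 0.7
grip_force: 0.0
time_s: 32.67
tool_pos: [0.5184, 0.1305, 0.2043]
tool_rot: [[0.997, 0.079, -0.0], [0.079, -0.997, -0.0], [-0.0, -0.0, -1.0]]
contact_force: [-0.5, 0.2, 0.2]
gripper_width: 0.7
grip_force: 0.0
z0.080 n2779 zmed 0.0793 c 0.6071 0.1387 r 46.1
z0.092 n1266 zmed 0.0916 c 0.6072 0.1389 r 18.2
z0.098 n212 zmed 0.0986 c 0.6071 0.1371 r 7.0
tilt [ 0.0001 -0.0039  0.0795]
jar 18 [0.4095 0.102  0.058 ]
bottle 61 [ 0.7089 -0.1467  0.1079]
```

View pics/w15.png

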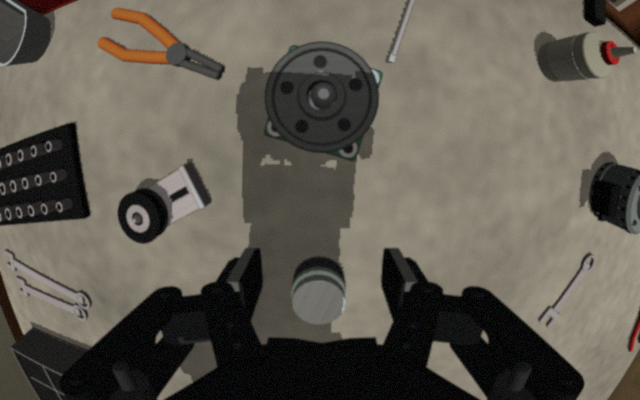

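The wrist view shows the large pulley level on its shaft at (322,97) and the idler on its post at (140,217). The jar (320,290) and bottle (590,55) are still standing. Everything is seated, so I'm handing the job in.

```bash
python3 -c "
from station import env
print(env.sign_off())"
```

```text
the job is handed in; nothing more can be done
None
```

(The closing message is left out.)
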